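Load the reagent caddy

ROBOT

A 6-joint arm with a two-finger parallel gripper is mounted at the origin on the work surface. World frame = base frame: x ahead of the robot, y to its left, z up, the work surface at z = 0. Lengths are in m, angles in rad, forces in N, time in s.
With the tool pointing down it reaches from about 0.4 to 0.825 m from the base axis. Payload 7 kg.
Tool frame: the origin (TCP) lies midway between the tips of the shut fingers; the grasp point (between the pads) lies 19 mm behind it; x points along the fingers, y is the direction in which the jaws open and shut, and the axes are right-handed (so a half turn about x gives the same grasp; the last joint's range is limited). The gripper opens to 85 mm and grips with 20 to 120 N. Pads are 22 mm wide; open, the fingers measure 114 mm over their backs; the gripper's body (76 mm by 85 mm) begins 54 mm behind the grasp point. The pads swing forward as they close: fully open they stand 13 mm farther back than shut.
Start: joints at [-0.863, 0.359, 0.012, 0, -1.224, -0.288], TCP at [0.275, -0.616, 0.231] pointing down, gripper open.
Joint ranges: [-3.07, 3.07], [-1.43, 2.12], [-1.02, 1.25], [-3.03, 1.67], [-3.05, -0], [-3.03, 3.03]. Speed limits (rad/s): [2.39, 2.39, 3.01, 3.14, 3.14, 3.14].

INTERFACE

Orientations are given as a unit quaternion [x, y, z, w].
In Python, from cell import arm gives the robot as it stands.
- The arm moves only by the tool send_rows, never from a script. Its argument "targets" is a list that holds one entry, the list of rows, each a list of 5 numbers: the closure, from -1 (fully open) to 1 (shut), then the shift along the tool's x, y, z in cm, then the turn about the tool's x in degrees. In form: [[[grip, dx, dy, dz, turn], ...]]. A call has 1 to 5 rows; each row shifts and turns the commanded pose from where the row before left it, along the tool's axes as they then stand; what a row does not reach is not made up. A row lasts 1/8 s, in which the tool goes at most 62.5 mm and 10.7 degrees, less where a joint would pass 70% of its speed; a pose out of reach is approached as far as the arm can. A call is refused whole if a number of a shift passes 6.25 or a number of a turn 10.7, either way. A call with a gripper value outside its range is refused whole. The fingers move at their own pace and stop on an object; "force" is the grip in N (left out, the last holds). Time passes only in rows, so rows that do not move let the fingers close. It gives the time, the measured TCP pose, the force and the opening at its end, in the units of the state.
- arm.observe(): the state, without advancing time (a new reading comes with each control period).
- arm.grab_frame(name): name is "scene" or "top"; returns a dict with "img" (480x640x3 uint8, red, green, blue), "vertical_fov" (degrees; the focal length in pixels is half the picture's height over the tangent of half this angle, whatever the lens; pixels are square), "cx", "cy" (the principal point, pixels), "k1" (the pictures are not rectified: a ray, as slopes to the right and down, at radius r is drawn at 1 + k1 r^2 times it, then the intrinsics apply), "R" (3x3) and "t" (3): a world point X has camera coordinates R X + t. Camera axes: x right, y down, z forward; pixel columns grow to the right and rows downward; lengths in m; the calibration is good to about 2 mm. A picture is of the moment at which its call begins. There is no depth.
- arm.close_job(): hands the job in, once; it reports no verdict.
Trained networks look in a picture, given as the dict that the camera call returned (one of the last four; its "shot" number tells which), for a name from the list of things; names that differ only in an ending like _2 or _b are one class to them, and where a whole thing is asked for, a point or a joint stands for the part that bears it (a point fixed in the world has none). Each returns a list of dicts, best first, with "p" (0 to 1); they miss things now and then, are a little off and sometimes report something else, mostly with a low value. They report only what shows in the picture. A call takes as long as a camera call.
- arm.look_for(picture, thing): "point" ([column, row] as shares, 0 to 1, of the picture: columns of its width, rows of its height, amid what is visible of it).
The state is a dict: "time_s": time; "joint_pos": joint angles; "joint_velocities": joint speeds; "joint_efforts": joint torques, N m; "tcp_pos": TCP position; "eef_rot": TCP orientation; "ft_force": force on the tool from outside, world axes, zero at the start; "wrist_torque": the same for the moment, N m; "opening": finger opening in m.
Only numpy, scipy, OpenCV 4.12 (cv2) and the standard library are available. Lean on these libraries where they do the work, as an engineer would, in place of code of your own. Each camera call takes 0.05 s, during which the arm holds its last target. There are 200 camera calls.

TASK

Collect the four brown glass reagent bottles from the bench and stand each one upright in the caddy, in the well whose floor has the same colour as the bottle's cap. Set the bottles down rather than dropping them, do not tip any over, and leave the two white plastic bottles where they stand: they do not belong in the kit, even though their caps look the same.

Things in the scene. Friction and masses are not known exactly. Their poses are not given: they have to be found in the camera images.
- bottle_red: brown glass reagent bottle, red screw cap, paper label; loose, upright, about 0.06 to 0.13 kg. Round straight body 40 mm across up to 58 mm height, brown sloping shoulder, cap 24 mm across from 68 to 90 mm (top). Origin: centre of its underside, z up. The other bottles stand at least 50 mm clear of it; two flat loose petri dishes (60 mm across, 14 mm high) lie between them
- bottle_blue: brown glass reagent bottle, blue screw cap, paper label; loose, upright, about 0.06 to 0.13 kg. Round straight body 40 mm across up to 58 mm height, brown sloping shoulder, cap 24 mm across from 68 to 90 mm (top). Origin: centre of its underside, z up. The other bottles stand at least 50 mm clear of it; two flat loose petri dishes (60 mm across, 14 mm high) lie between them
- bottle_yellow: brown glass reagent bottle, yellow screw cap, paper label; loose, upright, about 0.06 to 0.13 kg. Round straight body 40 mm across up to 58 mm height, brown sloping shoulder, cap 24 mm across from 68 to 90 mm (top). Origin: centre of its underside, z up. The other bottles stand at least 50 mm clear of it; two flat loose petri dishes (60 mm across, 14 mm high) lie between them
- bottle_green: brown glass reagent bottle, green screw cap, paper label; loose, upright, about 0.06 to 0.13 kg. Round straight body 40 mm across up to 58 mm height, brown sloping shoulder, cap 24 mm across from 68 to 90 mm (top). Origin: centre of its underside, z up. The other bottles stand at least 50 mm clear of it; two flat loose petri dishes (60 mm across, 14 mm high) lie between them
- pad_red: red pad, 55 x 55 x 2 mm, on the floor of a well of the fixed white caddy (block 190 x 190 mm, 28 mm high, low handle loops on two sides). Four square wells, 58 mm wide, two by two, 88 mm between centres, parallel to the pad's x, y; colours swap wells. Origin: centre of pad's underside, 6 mm above the bench, z up; bottles stand 2 mm above it, well walls end 22 mm above it
- pad_blue: blue pad, 55 x 55 x 2 mm, on the floor of a well of the fixed white caddy (block 190 x 190 mm, 28 mm high, low handle loops on two sides). Four square wells, 58 mm wide, two by two, 88 mm between centres, parallel to the pad's x, y; colours swap wells. Origin: centre of pad's underside, 6 mm above the bench, z up; bottles stand 2 mm above it, well walls end 22 mm above it
- pad_yellow: yellow pad, 55 x 55 x 2 mm, on the floor of a well of the fixed white caddy (block 190 x 190 mm, 28 mm high, low handle loops on two sides). Four square wells, 58 mm wide, two by two, 88 mm between centres, parallel to the pad's x, y; colours swap wells. Origin: centre of pad's underside, 6 mm above the bench, z up; bottles stand 2 mm above it, well walls end 22 mm above it
- pad_green: green pad, 55 x 55 x 2 mm, on the floor of a well of the fixed white caddy (block 190 x 190 mm, 28 mm high, low handle loops on two sides). Four square wells, 58 mm wide, two by two, 88 mm between centres, parallel to the pad's x, y; colours swap wells. Origin: centre of pad's underside, 6 mm above the bench, z up; bottles stand 2 mm above it, well walls end 22 mm above it
- white_red: look-alike that does not belong in the caddy: bottle of the same shape and size as the brown ones (40 mm body, 90 mm high) but of opaque WHITE plastic, with a red cap; loose, standing among the brown bottles. Origin: centre of its underside, z up
- white_blue: look-alike that does not belong in the caddy: bottle of the same shape and size as the brown ones (40 mm body, 90 mm high) but of opaque WHITE plastic, with a blue cap; loose, standing among the brown bottles. Origin: centre of its underside, z up

How it is judged:
At the end, for the whole second after the job is handed in: Each brown bottle stands released and at rest on the pad of its cap's colour: within 15 mm of its centre, underside less than 8 mm above the pad's origin, leaning under 7 degrees. Both white bottles stand upright within 25 mm of where they started (horizontal distance between bottle_red and pad_red below 0.015 m and z of bottle_red in the frame of pad_red between -0.003 and 0.008 m and angle between each of bottle_red, bottle_blue, bottle_yellow, bottle_green, white_red, white_blue's own z axis and vertical below 0.12 rad and linear speed of each of bottle_red, bottle_blue, bottle_yellow, bottle_green below 0.02 m/s and angular speed of each of bottle_red, bottle_blue, bottle_yellow, bottle_green below 0.3 rad/s and horizontal distance between bottle_blue and pad_blue below 0.015 m and z of bottle_blue in the frame of pad_blue between -0.003 and 0.008 m and horizontal distance between bottle_yellow and pad_yellow below 0.015 m and z of bottle_yellow in the frame of pad_yellow between -0.003 and 0.008 m and horizontal distance between bottle_green and pad_green below 0.015 m and z of bottle_green in the frame of pad_green between -0.003 and 0.008 m and distance of each of white_red, white_blue from where it was at the start of the episode below 0.025 m); the robot touches nothing.
It fails at once if a white bottle is moved by more than 25 mm (distance of any of white_red, white_blue from where it was at the start of the episode above 0.025 m).
It fails at once if a bottle, brown or white, is tipped over (more than 45 degrees) (angle between any of white_red, white_blue, bottle_red, bottle_blue, bottle_yellow, bottle_green's own z axis and vertical above 0.785 rad).
It fails at once if a brown bottle is let go in the air (underside more than 35 mm above the bench, that is 27 mm above a pad) ((height (world z) of bottle_red above 0.035 m and contact force between bottle_red and the fingers below 0.01 N) or (height (world z) of bottle_blue above 0.035 m and contact force between bottle_blue and the fingers below 0.01 N) or (height (world z) of bottle_yellow above 0.035 m and contact force between bottle_yellow and the fingers below 0.01 N) or (height (world z) of bottle_green above 0.035 m and contact force between bottle_green and the fingers below 0.01 N)).
It also fails if it takes over 112 s, if anything falls off the work surface, if the arm or the gripper's body presses on something with over 40 N, if the wrist force passes 120 N, or if a joint passes its speed limit or range.

## Working session

There is one attempt and no reset: what is moved stays moved. The work goes in short steps, Python scripts to look and compute and a tool call to move; the robot and the scene stay as the last step left them, time stands still between calls to the robot, and variables do not carry over. Pictures are saved under pics/ and viewed, about 12 in all and at most 16, crops included, and the job is handed in when it is done.

Besides the shell and the picture viewer there is one more tool, called after "Emit:" by a JSON object that holds its "api" and its "payload", one argument or row to a line. send_rows: Moves the arm, as the interface text tells. Its arguments: {"type":"object","properties":{"targets":{"type":"array","items":{"type":"array","items":{"type":"array","items":{"type":"number"}}}},"force":{"type":"number"}},"required":["targets"]}

```bash
mkdir -p pics
cat > h.py <<'E'
import numpy as np, cv2
from cell import arm
def K(f):
    h,w=f["img"].shape[:2]; fl=h/2/np.tan(np.radians(f["vertical_fov"])/2)
    return np.array([[fl,0,f["cx"]],[0,fl,f["cy"]],[0,0,1]]),np.array([f["k1"],0,0,0,0.])
def ray(f,px):
    k,d=K(f); R=np.array(f["R"]);t=np.array(f["t"])
    p=cv2.undistortPoints(np.array([[px]],float),k,d)[0,0]
    v=R.T@np.array([p[0],p[1],1]); return -R.T@t, v/np.linalg.norm(v)
def onz(f,px,z):
    c,v=ray(f,px); return c+v*(z-c[2])/v[2]
def tri(f1,p1,f2,p2):
    c1,v1=ray(f1,p1);c2,v2=ray(f2,p2)
    s=np.linalg.lstsq(np.c_[v1,-v2],c2-c1,rcond=None)[0]
    a=c1+s[0]*v1;b=c2+s[1]*v2; return (a+b)/2,np.linalg.norm(a-b)
def save(f,n): cv2.imwrite(f"pics/{n}.png",f["img"][:,:,::-1])
def proj(f,X):
    k,d=K(f); return cv2.projectPoints(np.array([X],float),cv2.Rodrigues(np.array(f["R"]))[0],np.array(f["t"],float),k,d)[0][0,0]
E
python3 - <<'E'
from h import *
np.set_printoptions(precision=3,suppress=True)
s=arm.observe(); print(s["time_s"],s["tcp_pos"],s["eef_rot"],s["opening"])
T=arm.grab_frame("top");S=arm.grab_frame("scene");save(T,"top");save(S,"scene")
for f in(T,S): print(f["vertical_fov"],f["k1"],-np.array(f["R"]).T@f["t"])
for n in ["bottle_red","bottle_blue","bottle_yellow","bottle_green","white_red","white_blue","pad_red","pad_blue","pad_yellow","pad_green"]:
    r=[arm.look_for(f,n) for f in(T,S)]
    print(n,*[[(np.round(np.array(d["point"])*[640,480]),round(d["p"],2)) for d in q[:3]] for q in r])
    if r[0] and r[1]: print("   ",*tri(T,np.array(r[0][0]["point"])*[640,480],S,np.array(r[1][0]["point"])*[640,480]))
E
```

```text
0.0 [ 0.275 -0.616  0.23 ] [-0.147  0.692  0.148  0.691] 0.085775549256851
55.07842299066199 0.034452907804633066 [ 0.345 -0.045  0.844]
57.285753592376935 -0.01999858651691408 [0.977 0.021 0.665]
bottle_red [(array([490., 237.]), 0.63)] [(array([126., 243.]), 0.67)]
    [ 0.58  -0.342  0.041] 0.0004378282788853252
bottle_blue [(array([398., 297.]), 0.73)] [(array([230., 190.]), 0.9), (array([139., 190.]), 0.56), (array([444., 278.]), 0.43)]
    [ 0.453 -0.184  0.05 ] 0.0010559151274771885
bottle_yellow [(array([331., 211.]), 0.93)] [(array([291., 267.]), 0.66)]
    [ 0.6   -0.054  0.033] 0.0007280618334269782
bottle_green [(array([496., 306.]), 0.91)] []
white_red [(array([327., 301.]), 0.97)] [(array([295., 192.]), 0.82), (array([142., 189.]), 0.18)]
    [ 0.434 -0.065  0.033] 0.0013630693086631182
white_blue [(array([401., 235.]), 0.82)] [(array([214., 245.]), 0.96)]
    [ 0.567 -0.188  0.037] 0.008172963628798232
pad_red [(array([214., 265.]), 0.84)] [(array([406., 224.]), 0.77)]
    [0.478 0.146 0.014] 0.002502085082733686
pad_blue [(array([173., 247.]), 0.88), (array([400., 301.]), 0.38)] [(array([453., 238.]), 0.55)]
    [0.503 0.228 0.015] 0.0009347398983034562
pad_yellow [(array([192., 202.]), 0.75)] [(array([445., 277.]), 0.96)]
    [0.591 0.206 0.02 ] 0.00014487034563686222
pad_green [(array([233., 220.]), 0.85)] [(array([398., 262.]), 0.97)]
    [0.566 0.126 0.018] 0.0020941956462946724
```

View pics/top.png

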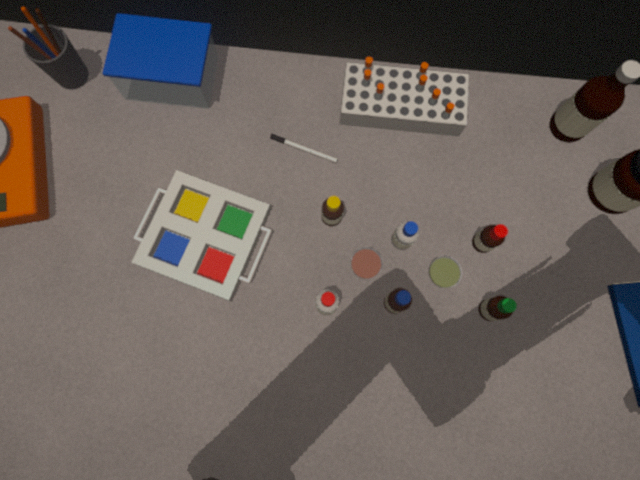

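View pics/scene.png

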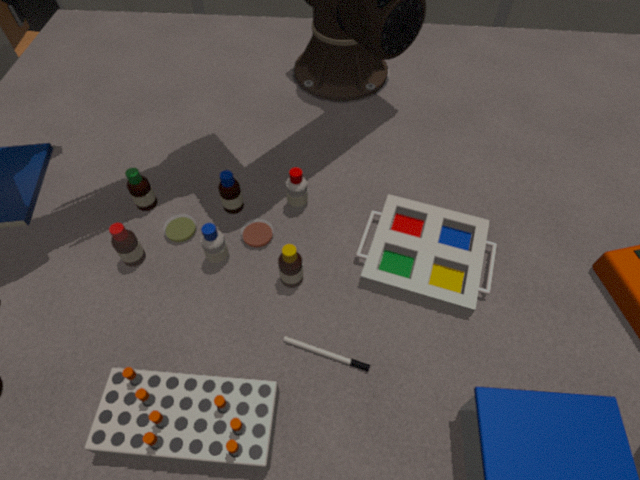

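The top picture shows brown bottles with yellow (333,203), red (499,232), blue (402,297) and green (508,305) caps, and white bottles at (408,230) and (328,299). The caddy is centred near (202,235). The scene view agrees: yellow (290,251), red (119,230), blue (228,179), green (134,174). The network missed green in that view. Next I measure the cap centres and pads by colour.

```bash
cat >> h.py <<'E'
HS={"red":[(0,8),(172,180)],"blue":[(105,128)],"yellow":[(22,34)],"green":[(45,85)]}
def blob(f,col,near,r=16,smin=150,vmin=70):
    hsv=cv2.cvtColor(f["img"],cv2.COLOR_RGB2HSV); H,S,V=cv2.split(hsv)
    m=np.zeros(H.shape,bool)
    for a,b in HS[col]: m|=(H>=a)&(H<=b)
    m&=(S>smin)&(V>vmin); yy,xx=np.mgrid[:480,:640]; m&=np.hypot(xx-near[0],yy-near[1])<r
    n,l,st,c=cv2.connectedComponentsWithStats(m.astype(np.uint8))
    if n<2: return None,0
    i=1+np.argmax(st[1:,4]); return c[i],st[i,4]
E
python3 - <<'E'
from h import *
from scipy.spatial.transform import Rotation as Ro
np.set_printoptions(precision=4,suppress=True)
s=arm.observe(); print(Ro.from_quat(s["eef_rot"]).as_matrix())
T=arm.grab_frame("top");S=arm.grab_frame("scene")
caps={"red":((499,232),(119,230)),"blue":((402,297),(228,179)),"yellow":((333,203),(290,251)),"green":((508,305),(134,174)),"wred":((328,299),(296,175)),"wblue":((410,228),(209,231))}
for n,(a,b) in caps.items():
    c=n[1:] if n[0]=="w" else n
    p,na=blob(T,c,a,vmin=50);q,nb=blob(S,c,b,vmin=50)
    print(n,p,na,q,nb,*(tri(T,p,S,q) if na and nb else []), onz(T,p,.082) if na else "", onz(S,q,.080) if nb else "")
pads={"red":((215,265),(406,224)),"blue":((171,247),(455,238)),"yellow":((192,205),(447,278)),"green":((234,220),(398,263))}
P=[]
for n,(a,b) in pads.items():
    p,na=blob(T,n,a,r=26,smin=110);q,nb=blob(S,n,b,r=30,smin=110)
    X=tri(T,p,S,q); print("pad",n,p,na,q,nb,*X,onz(T,p,.008),onz(S,q,.008))
Q=[onz(T,p,.028) for p in [(179,173),(270,207),(231,298),(134,264)]]
print(np.array(Q),np.mean(Q,0),[np.linalg.norm(Q[i]-Q[i-1]) for i in range(4)])
E
```

```text
[[-0.     -0.4076  0.9132]
 [ 0.      0.9132  0.4076]
 [-1.      0.     -0.    ]]
red [497.0827 232.8985] 266 [117.2632 229.9158] 190 [ 0.5788 -0.3417  0.0786] 0.0040354914279976915 [ 0.5771 -0.3383  0.082 ] [ 0.5796 -0.3431  0.08  ]
blue [403.1168 297.0511] 137 [226.1656 177.8471] 157 [ 0.45   -0.1868  0.0792] 0.0009288048349175202 [ 0.4497 -0.1867  0.082 ] [ 0.4508 -0.186   0.08  ]
yellow [333.2102 202.5032] 157 [288.841 252.   ] 195 [ 0.6004 -0.0551  0.0807] 0.0005581389691110934 [ 0.6    -0.0553  0.082 ] [ 0.5999 -0.0549  0.08  ]
green [507.8599 304.9554] 157 [132.4 173.8] 40 [ 0.4563 -0.3572  0.0823] 0.0004941068642688754 [ 0.4565 -0.3575  0.082 ] [ 0.4543 -0.3584  0.08  ]
wred [327.7267 298.5   ] 150 [295.4317 174.7158] 183 [ 0.4334 -0.0629  0.0802] 0.0006598371691416792 [ 0.4332 -0.0632  0.082 ] [ 0.4332 -0.0626  0.08  ]
wblue [410.288 227.968] 125 [208.753  230.5843] 166 [ 0.5695 -0.1912  0.081 ] 0.00042397203872394923 [ 0.5692 -0.1913  0.082 ] [ 0.5687 -0.1914  0.08  ]
pad red [215.0254 264.5642] 826 [407.3123 224.7342] 538 [0.4797 0.1472 0.0137] 0.001292191682121569 [0.4806 0.1478 0.008 ] [0.4752 0.149  0.008 ]
pad blue [170.8795 247.7382] 722 [454.794  237.5161] 529 [0.5018 0.2324 0.0138] 0.0007698044007049173 [0.5029 0.234  0.008 ] [0.4975 0.2347 0.008 ]
pad yellow [190.9534 205.0678] 708 [446.4008 278.0071] 706 [0.5876 0.2105 0.0127] 0.0005334488024051403 [0.5889 0.2116 0.008 ] [0.5847 0.2121 0.008 ]
pad green [234.3087 221.378 ] 664 [396.3199 263.6123] 619 [0.5653 0.1252 0.0123] 0.0016202890221709827 [0.5664 0.1253 0.008 ] [0.5624 0.1267 0.008 ]
[[0.643  0.2386 0.028 ]
 [0.596  0.0597 0.028 ]
 [0.4213 0.1055 0.028 ]
 [0.4623 0.2868 0.028 ]] [0.5307 0.1727 0.028 ] [np.float64(0.18697772702485352), np.float64(0.18501907919330338), np.float64(0.18065002773332126), np.float64(0.1859166853989061)]
```

Emit:
{"api": "send_rows", "payload": {
  "targets": [
    [[-1,1.7,2.7,4.5,0],[-1,1.7,2.7,4.5,0],[-1,1.7,2.7,4.5,0],[-1,1.7,2.7,4.5,0],[-1,1.7,2.7,4.5,0]]
  ],
  "force": 40
}}

```text
time_s: 1.82
tcp_pos: [0.4264, -0.4, 0.1461]
eef_rot: [-0.148, 0.691, 0.147, 0.692]
ft_force: [0.9, 0.1, 0.1]
opening: 0.0857
```

Emit:
{"api": "send_rows", "payload": {
  "targets": [
    [[-1,1.7,2.7,4.6,0],[-1,0,0,0,0],[-1,0,0,0,0],[-1,0,0,0,0]]
  ]
}}

```text
time_s: 2.33
tcp_pos: [0.4563, -0.3588, 0.1297]
eef_rot: [-0.147, 0.691, 0.147, 0.692]
ft_force: [-0.3, -0.4, -0.3]
opening: 0.0854
```

```bash
cat >> h.py <<'E'
G={"yellow":(.6004,-.0552),"blue":(.450,-.1867),"green":(.456,-.3575),"red":(.579,-.343),"pred":(.4808,.147),"pblue":(.503,.2322),"pyellow":(.5882,.21),"pgreen":(.566,.1248)}
def togo(n,z):
    from scipy.spatial.transform import Rotation as Ro
    s=arm.observe(); d=np.array([*G[n],z])-s["tcp_pos"]
    print(n,"cm",np.round(100*Ro.from_quat(s["eef_rot"]).as_matrix().T@d,2),"t",s["time_s"],"tcp",np.round(s["tcp_pos"],4),"open",round(s["opening"],4),"F",np.round(s["ft_force"],1))
E
python3 - <<'E'
from h import *
togo("green",.026)
f=arm.grab_frame("scene"); cv2.imwrite("pics/s2.png",f["img"][60:360,0:400,::-1].repeat(2,0).repeat(2,1))
f=arm.grab_frame("top");print(blob(f,"red",(499,231),r=9,vmin=90,smin=190))
E
```

```text
green cm [10.37  0.14  0.02] t 2.325 tcp [ 0.4563 -0.3588  0.1297] open 0.0854 F [-0.3 -0.4 -0.3]
(None, 0)
```

View pics/s2.png

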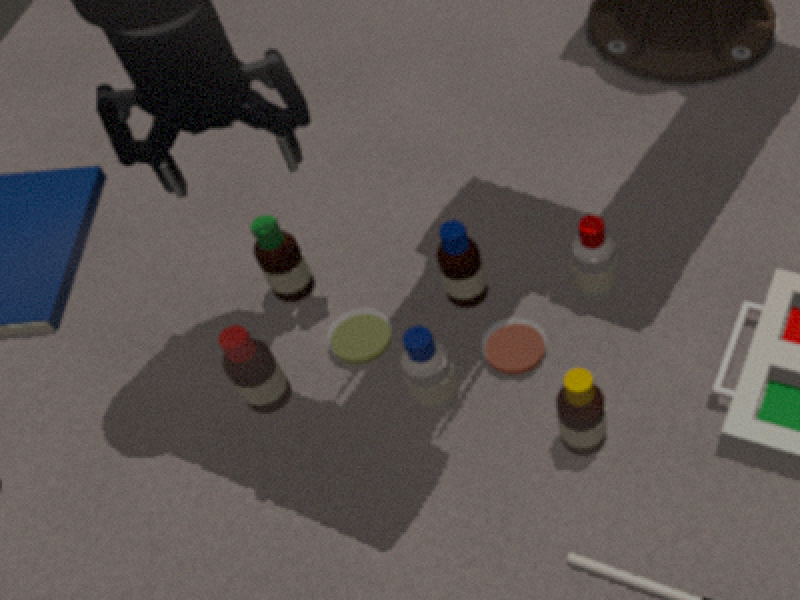

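The open gripper, with its fingers at crop (175,180) and (290,155), hangs over the green bottle at (270,235), and its neighbours are well clear. I descend.

Emit:
{"api": "send_rows", "payload": {
  "targets": [
    [[-1,4,0.1,0,0],[-1,3.5,0,0,0],[-1,2.9,0,0,0],[-1,0,0,0,0],[-1,0,0,0,0]]
  ]
}}

```text
time_s: 3.05
tcp_pos: [0.4566, -0.3578, 0.0264]
eef_rot: [-0.148, 0.691, 0.147, 0.692]
ft_force: [-0.9, -0.3, 0.0]
opening: 0.0856
```

Emit:
{"api": "send_rows", "payload": {
  "targets": [
    [[1,0,0,0,0],[1,0,0,0,0],[1,0,0,0,0],[1,0,0,0,0],[1,0,0,0,0]]
  ]
}}

```text
time_s: 3.68
tcp_pos: [0.4565, -0.3572, 0.0263]
eef_rot: [-0.148, 0.691, 0.147, 0.692]
ft_force: [-0.9, 1.8, 6.2]
opening: 0.0388
```

Emit:
{"api": "send_rows", "payload": {
  "targets": [
    [[1,0,0,0,0],[1,-1,0,0,0],[1,-2,0,0,0],[1,-3,0,0,0],[1,-3,0,0,0]]
  ]
}}

```text
time_s: 4.3
tcp_pos: [0.456, -0.357, 0.1167]
eef_rot: [-0.147, 0.692, 0.147, 0.692]
ft_force: [0.3, -1.5, -1.0]
opening: 0.0389
```

Run:
```python
from h import *
togo("pgreen",.034)
f=arm.grab_frame("scene"); cv2.imwrite("pics/s3.png",f["img"][60:360,0:400,::-1].repeat(2,0).repeat(2,1))
```

```text
pgreen cm [ 8.27 39.51 29.69] t 4.3 tcp [ 0.456  -0.357   0.1167] open 0.0389 F [ 0.3 -1.5 -1. ]
```

View pics/s3.png

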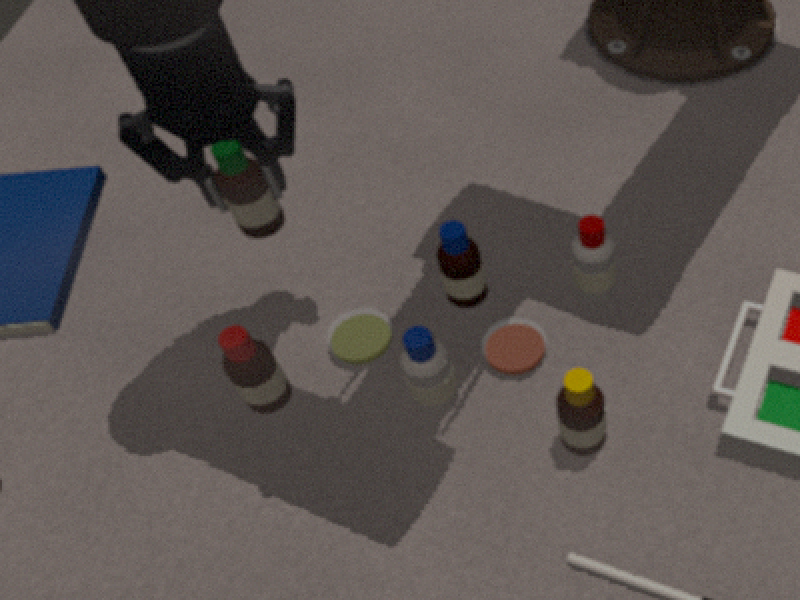

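The green bottle is in the gripper at crop (245,190) and upright. I carry it high over the others.

Emit:
{"api": "send_rows", "payload": {
  "targets": [
    [[1,-4.5,0,0,0],[1,0,4.39,3.3,0],[1,0,4.39,3.3,0],[1,0,4.39,3.3,0],[1,0,4.39,3.3,0]]
  ]
}}

```text
time_s: 4.97
tcp_pos: [0.5052, -0.1412, 0.161]
eef_rot: [-0.147, 0.691, 0.147, 0.692]
ft_force: [2.1, -1.4, -1.3]
opening: 0.0394
```

Emit:
{"api": "send_rows", "payload": {
  "targets": [
    [[1,0,4.39,3.3,0],[1,0,4.39,3.3,0],[1,0,4.39,3.3,0],[1,0,4.39,3.3,0],[1,0,4.39,3.3,0]]
  ]
}}

```text
time_s: 5.6
tcp_pos: [0.5663, 0.1267, 0.161]
eef_rot: [-0.147, 0.691, 0.148, 0.692]
ft_force: [1.1, 0.1, -0.8]
opening: 0.039
```

Emit:
{"api": "send_rows", "payload": {
  "targets": [
    [[1,2,0,0,0],[1,2,0,0,0],[1,0,0,0,0],[1,0,0,0,0]]
  ]
}}

```text
time_s: 6.1
tcp_pos: [0.5667, 0.1248, 0.1213]
eef_rot: [-0.147, 0.691, 0.147, 0.692]
ft_force: [0.1, -0.0, -1.1]
opening: 0.0393
```

Run:
```python
from h import *
togo("pgreen",.034)
f=arm.grab_frame("scene"); cv2.imwrite("pics/s4.png",f["img"][60:360,200:600,::-1].repeat(2,0).repeat(2,1))
```

```text
pgreen cm [ 8.73  0.03 -0.08] t 6.1 tcp [0.5667 0.1248 0.1213] open 0.0393 F [ 0.1 -0.  -1.1]
```

View pics/s4.png

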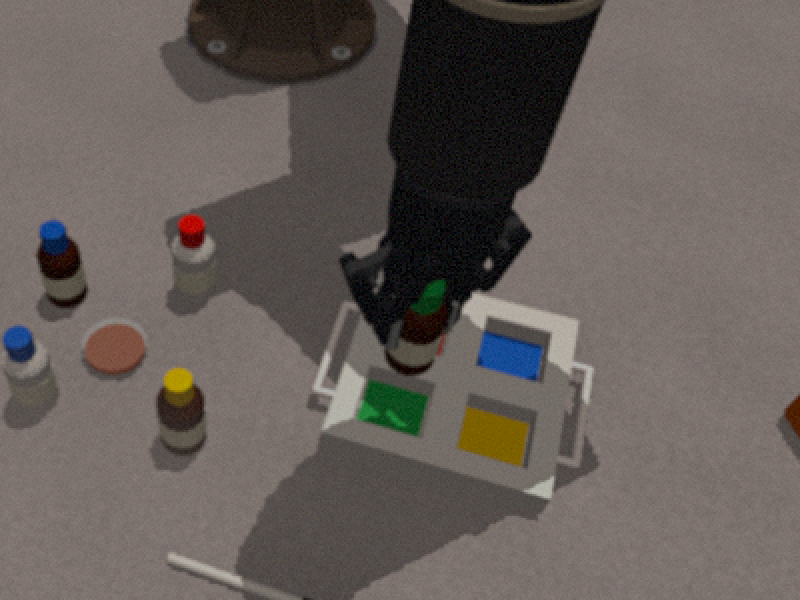

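The bottle at crop (415,340) hangs above and behind the green well (395,408), as expected from this view. I lower it.

Emit:
{"api": "send_rows", "payload": {
  "targets": [
    [[1,4,0,0,0],[1,3,0,0,0],[1,1.3,0,0,0],[1,0.4,0,0,0],[1,0,0,0,0]]
  ]
}}

```text
time_s: 6.78
tcp_pos: [0.5672, 0.1251, 0.0347]
eef_rot: [-0.147, 0.691, 0.148, 0.692]
ft_force: [-0.3, 0.4, -0.8]
opening: 0.0389
```

Emit:
{"api": "send_rows", "payload": {
  "targets": [
    [[1,0,0,0,0],[1,0,0,0,0]]
  ]
}}

```text
time_s: 7.02
tcp_pos: [0.5671, 0.1251, 0.0343]
eef_rot: [-0.147, 0.691, 0.148, 0.692]
ft_force: [-1.4, 1.1, 4.3]
opening: 0.039
```

Run:
```python
from h import *
togo("pgreen",.034)
f=arm.grab_frame("scene"); cv2.imwrite("pics/s5.png",f["img"][60:360,200:600,::-1].repeat(2,0).repeat(2,1))
```

```text
pgreen cm [ 0.03  0.01 -0.11] t 7.025 tcp [0.5671 0.1251 0.0343] open 0.039 F [-1.4  1.1  4.3]
```

View pics/s5.png

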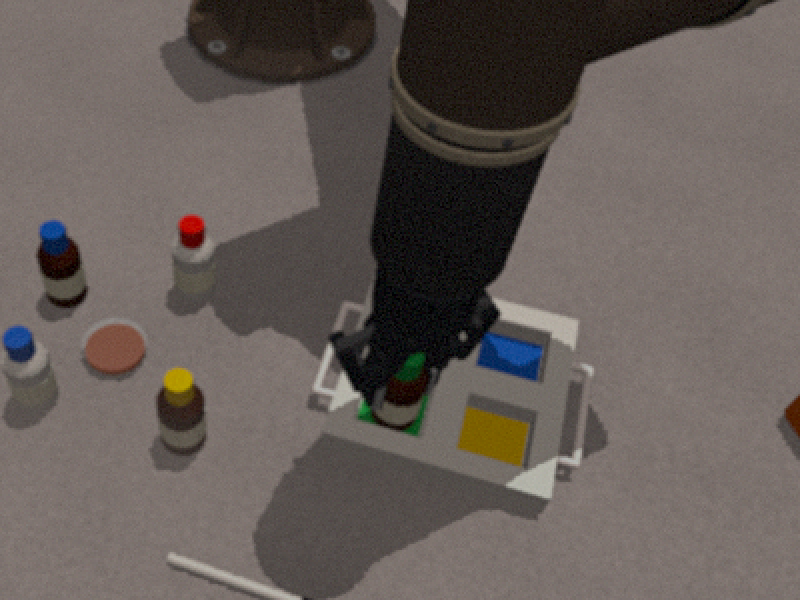

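The bottle sits in the green well at crop (398,405), with 4 N of contact. I release it and go to yellow.

Emit:
{"api": "send_rows", "payload": {
  "targets": [
    [[-1,0,0,0,0],[-1,0,0,0,0],[-1,0,0,0,0],[-1,0,0,0,0],[-1,0,0,0,0]]
  ]
}}

```text
time_s: 7.7
tcp_pos: [0.5663, 0.1247, 0.0332]
eef_rot: [-0.147, 0.692, 0.147, 0.692]
ft_force: [-0.5, -0.1, 0.4]
opening: 0.0852
```

Emit:
{"api": "send_rows", "payload": {
  "targets": [
    [[-1,-2,0,0,0],[-1,-4,0,0,0],[-1,-5.6,0,0,0],[-1,0,-4.46,-1.05,0],[-1,0,-4.46,-1.05,0]]
  ]
}}

```text
time_s: 8.32
tcp_pos: [0.5839, 0.0344, 0.1504]
eef_rot: [-0.148, 0.691, 0.148, 0.692]
ft_force: [2.2, 0.0, 0.2]
opening: 0.0858
```

Emit:
{"api": "send_rows", "payload": {
  "targets": [
    [[-1,0,-4.46,-1.05,0],[-1,0,-4.46,-1.05,0],[-1,0,0,0,0],[-1,0,0,0,0]]
  ]
}}

```text
time_s: 8.82
tcp_pos: [0.6005, -0.0554, 0.1491]
eef_rot: [-0.147, 0.692, 0.147, 0.692]
ft_force: [-0.7, -0.5, -0.3]
opening: 0.0855
```

Run:
```python
from h import *
togo("yellow",.026)
f=arm.grab_frame("scene");save(f,"s6")
print(blob(f,"green",(398,230),r=35), proj(f,[*G["pgreen"],.085]))
```

```text
yellow cm [12.31  0.02  0.  ] t 8.825 tcp [ 0.6005 -0.0554  0.1491] open 0.0855 F [-0.7 -0.5 -0.3]
(array([404.29508197, 237.8442623 ]), np.int32(122)) [402.27766232 240.24610933]
```

View pics/s6.png

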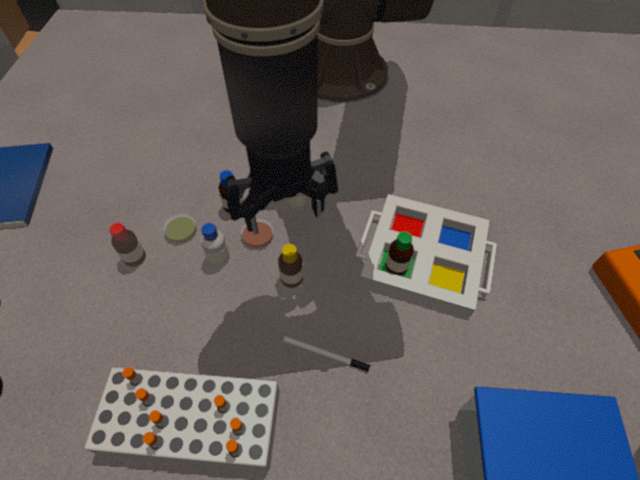

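The green bottle stands upright in its well at (400,252), and its cap is within 3 px of the prediction. The gripper is over yellow. I pick it up.

Emit:
{"api": "send_rows", "payload": {
  "targets": [
    [[-1,4.5,0,0,0],[-1,4.5,0,0,0],[-1,3.3,0,0,0],[-1,0,0,0,0],[-1,0,0,0,0]]
  ]
}}

```text
time_s: 9.5
tcp_pos: [0.6016, -0.0545, 0.0276]
eef_rot: [-0.148, 0.691, 0.148, 0.692]
ft_force: [-0.0, 1.2, -0.4]
opening: 0.0854
```

Emit:
{"api": "send_rows", "payload": {
  "targets": [
    [[1,0,0,0,0],[1,0,0,0,0],[1,0,0,0,0],[1,0,0,0,0],[1,0,0,0,0]]
  ]
}}

```text
time_s: 10.12
tcp_pos: [0.6012, -0.0552, 0.0274]
eef_rot: [-0.147, 0.691, 0.147, 0.692]
ft_force: [-1.1, 2.0, 6.3]
opening: 0.039
```

Emit:
{"api": "send_rows", "payload": {
  "targets": [
    [[1,0,0,0,0],[1,-1.4,0,0,0],[1,-3,0,0,0],[1,-4.5,0,0,0],[1,-4.5,0,0,0]]
  ]
}}

```text
time_s: 10.75
tcp_pos: [0.6004, -0.0554, 0.1625]
eef_rot: [-0.147, 0.692, 0.147, 0.692]
ft_force: [1.4, 0.2, -1.1]
opening: 0.0389
```

Emit:
{"api": "send_rows", "payload": {
  "targets": [
    [[1,0,4.94,1.94,0],[1,0,4.94,1.94,0],[1,0,4.94,1.94,0],[1,0,4.94,1.94,0],[1,0,4.94,1.94,0]]
  ]
}}

```text
time_s: 11.38
tcp_pos: [0.5883, 0.2114, 0.1615]
eef_rot: [-0.147, 0.691, 0.147, 0.692]
ft_force: [1.5, 0.1, -0.7]
opening: 0.0389
```

Emit:
{"api": "send_rows", "payload": {
  "targets": [
    [[1,0,0,0,0],[1,2,0,0,0],[1,2,0,0,0],[1,0,0,0,0],[1,0,0,0,0]]
  ]
}}

```text
time_s: 12.0
tcp_pos: [0.5891, 0.2095, 0.1215]
eef_rot: [-0.147, 0.691, 0.147, 0.692]
ft_force: [-0.0, 0.3, -0.4]
opening: 0.0393
```

```bash
python3 -c '
from h import *
togo("pyellow",.034)'
```

```text
pyellow cm [ 8.75  0.08 -0.07] t 12.0 tcp [0.5891 0.2095 0.1215] open 0.0393 F [-0.   0.3 -0.4]
```

Emit:
{"api": "send_rows", "payload": {
  "targets": [
    [[1,4,0,0,0],[1,3,0,0,0],[1,1.2,0,0,0],[1,0.4,0,0,0],[1,0,0,0,0]]
  ]
}}

```text
time_s: 12.62
tcp_pos: [0.5895, 0.2103, 0.0359]
eef_rot: [-0.147, 0.691, 0.148, 0.692]
ft_force: [0.8, 0.3, 0.0]
opening: 0.039
```

Emit:
{"api": "send_rows", "payload": {
  "targets": [
    [[1,0,0,0,0],[1,0,0,0,0]]
  ]
}}

```text
time_s: 12.88
tcp_pos: [0.5894, 0.2103, 0.0355]
eef_rot: [-0.147, 0.691, 0.148, 0.692]
ft_force: [-0.9, 0.4, 5.7]
opening: 0.0389
```

Contact shows at the expected height (5.7 N). I release and go to blue.

Emit:
{"api": "send_rows", "payload": {
  "targets": [
    [[-1,0,0,0,0],[-1,0,0,0,0],[-1,0,0,0,0],[-1,0,0,0,0],[-1,0,0,0,0]]
  ]
}}

```text
time_s: 13.5
tcp_pos: [0.5885, 0.2098, 0.0342]
eef_rot: [-0.147, 0.692, 0.147, 0.692]
ft_force: [0.0, 1.3, 0.1]
opening: 0.0854
```

Emit:
{"api": "send_rows", "payload": {
  "targets": [
    [[-1,-2,0,0,0],[-1,-4,0,0,0],[-1,-5.6,0,0,0],[-1,0,-3.83,-3.6,0],[-1,0,-3.83,-3.6,0]]
  ]
}}

```text
time_s: 14.12
tcp_pos: [0.5537, 0.1099, 0.151]
eef_rot: [-0.148, 0.691, 0.148, 0.692]
ft_force: [-0.5, -0.8, -0.1]
opening: 0.0855
```

Emit:
{"api": "send_rows", "payload": {
  "targets": [
    [[-1,0,-3.83,-3.6,0],[-1,0,-3.83,-3.6,0],[-1,0,-3.83,-3.6,0],[-1,0,-3.83,-3.6,0],[-1,0,-3.83,-3.6,0]]
  ]
}}

```text
time_s: 14.75
tcp_pos: [0.467, -0.1391, 0.1506]
eef_rot: [-0.148, 0.691, 0.147, 0.692]
ft_force: [0.2, -0.5, 0.4]
opening: 0.0854
```

Emit:
{"api": "send_rows", "payload": {
  "targets": [
    [[-1,0,-3.83,-3.6,0],[-1,0,0,0,0],[-1,0,0,0,0],[-1,0,0,0,0]]
  ]
}}

```text
time_s: 15.25
tcp_pos: [0.4509, -0.1866, 0.1504]
eef_rot: [-0.148, 0.691, 0.148, 0.692]
ft_force: [-0.0, -0.4, -0.9]
opening: 0.0855
```

Run:
```python
from h import *
togo("blue",.026)
f=arm.grab_frame("scene");save(f,"s7")
print(blob(f,"blue",(227,178)),blob(f,"yellow",(447,254),r=30), proj(f,[*G["pyellow"],.085]))
```

```text
blue cm [12.44  0.03 -0.09] t 15.25 tcp [ 0.4509 -0.1866  0.1504] open 0.0855 F [-0.  -0.4 -0.9]
(array([225.54444444, 174.92222222]), np.int32(90)) (array([458.80841121, 255.06542056]), np.int32(214)) [457.09375054 255.42449014]
```

View pics/s7.png

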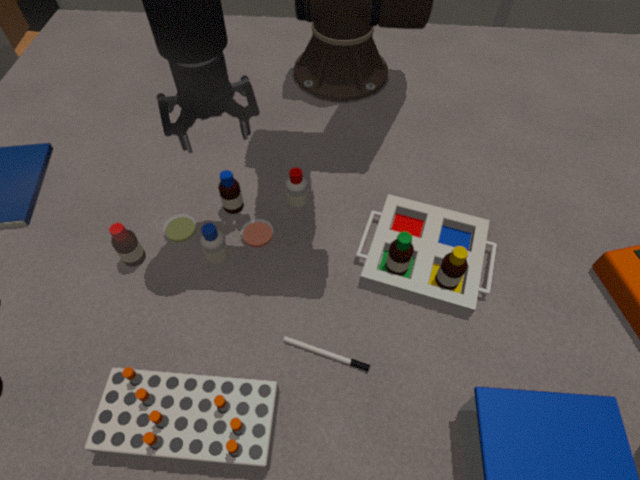

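Green (400,252) and yellow (452,268) stand upright in their wells, and the gripper is over blue. I pick it up.

Emit:
{"api": "send_rows", "payload": {
  "targets": [
    [[-1,4.5,0,-0.1,0],[-1,4.5,0,0,0],[-1,3.4,0,0,0],[-1,0,0,0,0],[-1,0,0,0,0]]
  ]
}}

```text
time_s: 15.92
tcp_pos: [0.4506, -0.1874, 0.0273]
eef_rot: [-0.148, 0.691, 0.148, 0.692]
ft_force: [0.5, -0.2, 0.3]
opening: 0.0858
```

Emit:
{"api": "send_rows", "payload": {
  "targets": [
    [[1,0,0,0,0],[1,0,0,0,0],[1,0,0,0,0],[1,0,0,0,0],[1,0,0,0,0]]
  ]
}}

```text
time_s: 16.55
tcp_pos: [0.45, -0.1878, 0.0273]
eef_rot: [-0.148, 0.691, 0.147, 0.692]
ft_force: [-1.7, 1.8, 8.3]
opening: 0.0392
```

Emit:
{"api": "send_rows", "payload": {
  "targets": [
    [[1,0,0,0,0],[1,-1.4,0,0,0],[1,-3,0,0,0],[1,-4.5,0,0,0],[1,-4.5,0,0,0]]
  ]
}}

```text
time_s: 17.18
tcp_pos: [0.4491, -0.1878, 0.1625]
eef_rot: [-0.147, 0.692, 0.147, 0.692]
ft_force: [1.0, -0.2, -1.7]
opening: 0.0392
```

Emit:
{"api": "send_rows", "payload": {
  "targets": [
    [[1,0,4.51,2.74,0],[1,0,4.51,2.74,0],[1,0,4.51,2.74,0],[1,0,4.51,2.74,0],[1,0,4.51,2.74,0]]
  ]
}}

```text
time_s: 17.8
tcp_pos: [0.4826, 0.0757, 0.1615]
eef_rot: [-0.147, 0.691, 0.147, 0.692]
ft_force: [1.4, 0.7, -0.7]
opening: 0.0391
```

Emit:
{"api": "send_rows", "payload": {
  "targets": [
    [[1,0,4.51,2.74,0],[1,0,4.51,2.74,0],[1,0,4.51,2.74,0],[1,2,0,0,0],[1,2,0,0,0]]
  ]
}}

```text
time_s: 18.42
tcp_pos: [0.5025, 0.2319, 0.1206]
eef_rot: [-0.148, 0.691, 0.148, 0.692]
ft_force: [0.2, -0.3, -1.1]
opening: 0.039
```

Emit:
{"api": "send_rows", "payload": {
  "targets": [
    [[1,0,0,0,0],[1,0,0,0,0]]
  ]
}}

```text
time_s: 18.68
tcp_pos: [0.5031, 0.2311, 0.1215]
eef_rot: [-0.147, 0.691, 0.147, 0.692]
ft_force: [0.2, -0.3, -1.0]
opening: 0.0392
```

```bash
python3 -c '
from h import *
togo("pblue",.034)'
```

```text
pblue cm [8.75 0.1  0.02] t 18.675 tcp [0.5031 0.2311 0.1215] open 0.0392 F [ 0.2 -0.3 -1. ]
```

Emit:
{"api": "send_rows", "payload": {
  "targets": [
    [[1,4,0.1,0,0],[1,3,0,0,0],[1,1.2,0,0,0],[1,0.4,0,0,0],[1,0,0,0,0]]
  ]
}}

```text
time_s: 19.3
tcp_pos: [0.5031, 0.2326, 0.0358]
eef_rot: [-0.147, 0.691, 0.148, 0.692]
ft_force: [0.0, 1.0, -1.4]
opening: 0.0391
```

Emit:
{"api": "send_rows", "payload": {
  "targets": [
    [[1,0,0,0,0],[1,0,0,0,0]]
  ]
}}

```text
time_s: 19.55
tcp_pos: [0.503, 0.2325, 0.0354]
eef_rot: [-0.147, 0.691, 0.148, 0.692]
ft_force: [-1.0, 0.0, 4.9]
opening: 0.0387
```

Emit:
{"api": "send_rows", "payload": {
  "targets": [
    [[-1,0,0,0,0],[-1,0,0,0,0],[-1,0,0,0,0],[-1,0,0,0,0],[-1,0,0,0,0]]
  ]
}}

```text
time_s: 20.18
tcp_pos: [0.5022, 0.2319, 0.0342]
eef_rot: [-0.147, 0.692, 0.147, 0.692]
ft_force: [0.2, 0.4, 0.2]
opening: 0.0852
```

Emit:
{"api": "send_rows", "payload": {
  "targets": [
    [[-1,-2,0,0,0],[-1,-4,0,0,0],[-1,-5.6,0,0,0],[-1,0,-5.06,-1.5,0],[-1,0,-5.06,-1.5,0]]
  ]
}}

```text
time_s: 20.8
tcp_pos: [0.5163, 0.1268, 0.1512]
eef_rot: [-0.148, 0.691, 0.148, 0.692]
ft_force: [0.3, 0.3, 0.0]
opening: 0.0857
```

Emit:
{"api": "send_rows", "payload": {
  "targets": [
    [[-1,0,-5.06,-1.5,0],[-1,0,-5.06,-1.5,0],[-1,0,-5.06,-1.5,0],[-1,0,-5.06,-1.5,0],[-1,0,-5.06,-1.5,0]]
  ]
}}

```text
time_s: 21.42
tcp_pos: [0.5508, -0.136, 0.1504]
eef_rot: [-0.147, 0.691, 0.147, 0.692]
ft_force: [1.0, 0.7, 0.2]
opening: 0.0855
```

Emit:
{"api": "send_rows", "payload": {
  "targets": [
    [[-1,0,-5.06,-1.5,0],[-1,0,-5.06,-1.5,0],[-1,0,-5.06,-1.5,0],[-1,0,-5.06,-1.5,0],[-1,0,0,0,0]]
  ]
}}

```text
time_s: 22.05
tcp_pos: [0.5779, -0.3469, 0.1492]
eef_rot: [-0.146, 0.692, 0.146, 0.691]
ft_force: [-1.3, 0.6, -1.0]
opening: 0.0853
```

Emit:
{"api": "send_rows", "payload": {
  "targets": [
    [[-1,0,0,0,0],[-1,0,0,0,0]]
  ]
}}

```text
time_s: 22.3
tcp_pos: [0.5785, -0.3426, 0.1505]
eef_rot: [-0.148, 0.691, 0.148, 0.692]
ft_force: [0.1, -0.6, -0.1]
opening: 0.0857
```

Run:
```python
from h import *
togo("red",.026)
f=arm.grab_frame("scene");save(f,"s8")
for n in HS:
    p=proj(f,[*G["p"+n],.085]); print(n,p,blob(f,n,p,r=14))
p=proj(f,[*G["red"],.080]);b=blob(f,"red",p,r=14,smin=120,vmin=60);print(p,b,onz(f,b[0],.08) if b[1] else "")
```

```text
red cm [12.45 -0.06  0.03] t 22.3 tcp [ 0.5785 -0.3426  0.1505] open 0.0857 F [ 0.1 -0.6 -0.1]
red [413.84463028 200.39579381] (None, 0)
blue [465.38536568 213.75601802] (array([468.19827586, 210.31034483]), np.int32(116))
yellow [457.09375054 255.42449014] (array([458.65486726, 254.6460177 ]), np.int32(226))
green [402.27766232 240.24610933] (array([404.39166667, 237.70833333]), np.int32(120))
[117.44701364 229.63402005] (array([118.08467742, 231.3266129 ]), np.int32(248)) [ 0.58228706 -0.34076971  0.08      ]
```

View pics/s8.png

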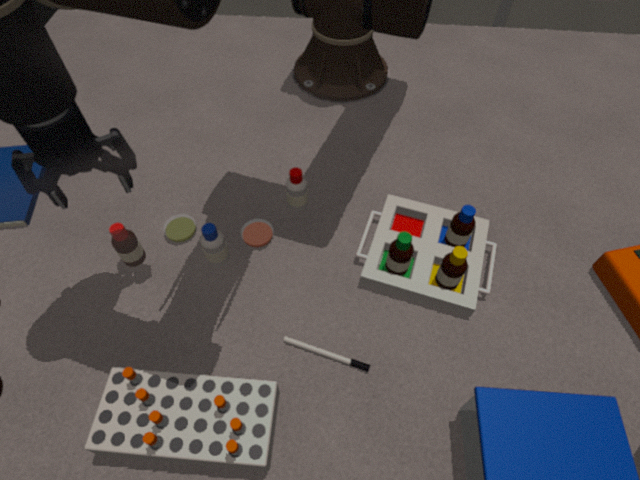

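Blue (461,228), green and yellow stand in their wells, and the gripper is over red (125,243). I pick it up.

Emit:
{"api": "send_rows", "payload": {
  "targets": [
    [[-1,4.5,0,0,0],[-1,4.5,0,0,0],[-1,3.4,0,0,0],[-1,0,0,0,0],[-1,0,0,0,0]]
  ]
}}

```text
time_s: 22.98
tcp_pos: [0.5796, -0.3434, 0.028]
eef_rot: [-0.148, 0.691, 0.147, 0.692]
ft_force: [1.1, 0.2, 0.1]
opening: 0.0857
```

Emit:
{"api": "send_rows", "payload": {
  "targets": [
    [[1,0,0,0,0],[1,0,0,0,0],[1,0,0,0,0],[1,0,0,0,0],[1,0,0,0,0]]
  ]
}}

```text
time_s: 23.6
tcp_pos: [0.579, -0.3437, 0.0276]
eef_rot: [-0.148, 0.691, 0.147, 0.692]
ft_force: [-1.9, 2.5, 6.0]
opening: 0.0392
```

Emit:
{"api": "send_rows", "payload": {
  "targets": [
    [[1,0,0,0,0],[1,-1.4,0,0,0],[1,-3,0,0,0],[1,-4.5,0,0,0],[1,-4.5,0,0,0]]
  ]
}}

```text
time_s: 24.22
tcp_pos: [0.5781, -0.3436, 0.1623]
eef_rot: [-0.147, 0.692, 0.147, 0.692]
ft_force: [0.8, 0.0, 0.5]
opening: 0.0388
```

Emit:
{"api": "send_rows", "payload": {
  "targets": [
    [[1,0,4.87,1.1,0],[1,0,4.87,1.1,0],[1,0,4.87,1.1,0],[1,0,4.87,1.1,0],[1,0,4.87,1.1,0]]
  ]
}}

```text
time_s: 24.85
tcp_pos: [0.529, -0.0974, 0.1612]
eef_rot: [-0.147, 0.691, 0.147, 0.692]
ft_force: [1.1, -0.5, 0.2]
opening: 0.039
```

Emit:
{"api": "send_rows", "payload": {
  "targets": [
    [[1,0,4.87,1.1,0],[1,0,4.87,1.1,0],[1,0,4.87,1.1,0],[1,0,4.87,1.1,0],[1,0,4.87,1.1,0]]
  ]
}}

```text
time_s: 25.48
tcp_pos: [0.4799, 0.1475, 0.1613]
eef_rot: [-0.147, 0.691, 0.148, 0.692]
ft_force: [1.0, 1.4, -1.4]
opening: 0.0389
```

Emit:
{"api": "send_rows", "payload": {
  "targets": [
    [[1,0,0,0,0],[1,2,0,0,0],[1,2,0,0,0],[1,0,0,0,0],[1,0,0,0,0]]
  ]
}}

```text
time_s: 26.1
tcp_pos: [0.4809, 0.1457, 0.1212]
eef_rot: [-0.147, 0.691, 0.147, 0.692]
ft_force: [1.0, -0.2, -0.8]
opening: 0.0392
```

```bash
python3 -c '
from h import *
togo("pred",.034)'
```

```text
pred cm [8.72 0.12 0.03] t 26.1 tcp [0.4809 0.1457 0.1212] open 0.0392 F [ 1.  -0.2 -0.8]
```

Emit:
{"api": "send_rows", "payload": {
  "targets": [
    [[1,4,0.1,0,0],[1,3,0,0,0],[1,1.2,0,0,0],[1,0.4,0,0,0],[1,0,0,0,0]]
  ]
}}

```text
time_s: 26.72
tcp_pos: [0.4809, 0.1474, 0.0357]
eef_rot: [-0.147, 0.691, 0.148, 0.692]
ft_force: [-1.2, -0.6, 0.1]
opening: 0.0392
```

Emit:
{"api": "send_rows", "payload": {
  "targets": [
    [[1,0,0,0,0],[1,0,0,0,0]]
  ]
}}

```text
time_s: 26.98
tcp_pos: [0.4809, 0.1475, 0.0355]
eef_rot: [-0.147, 0.691, 0.148, 0.692]
ft_force: [-1.2, 0.3, 6.8]
opening: 0.0391
```

Contact again at the expected height. I release, rise and move away towards -y for a clear view.

Emit:
{"api": "send_rows", "payload": {
  "targets": [
    [[-1,0,0,0,0],[-1,0,0,0,0],[-1,0,0,0,0],[-1,0,0,0,0],[-1,0,0,0,0]]
  ]
}}

```text
time_s: 27.6
tcp_pos: [0.48, 0.1469, 0.0342]
eef_rot: [-0.147, 0.692, 0.147, 0.692]
ft_force: [0.3, 0.3, -0.2]
opening: 0.0852
```

Emit:
{"api": "send_rows", "payload": {
  "targets": [
    [[-1,-2,0,0,0],[-1,-4,0,0,0],[-1,-6,0,0,0],[-1,-3,-5,-1.5,0],[-1,-2,-5,-1.5,0]]
  ]
}}

```text
time_s: 28.22
tcp_pos: [0.4939, 0.0429, 0.2064]
eef_rot: [-0.148, 0.69, 0.148, 0.692]
ft_force: [1.0, 0.3, 0.1]
opening: 0.0855
```

Emit:
{"api": "send_rows", "payload": {
  "targets": [
    [[-1,0,-5,-1.5,0],[-1,0,-5,-1.5,0],[-1,0,-5,-1.5,0],[-1,0,-5,-1.5,0],[-1,0,-5,-1.5,0]]
  ]
}}

```text
time_s: 28.85
tcp_pos: [0.5267, -0.2172, 0.2043]
eef_rot: [-0.147, 0.692, 0.147, 0.692]
ft_force: [0.1, 0.3, 0.4]
opening: 0.0854
```

Emit:
{"api": "send_rows", "payload": {
  "targets": [
    [[-1,0,0,0,0],[-1,0,0,0,0],[-1,0,0,0,0],[-1,0,0,0,0]]
  ]
}}

```text
time_s: 29.35
tcp_pos: [0.5269, -0.2145, 0.2046]
eef_rot: [-0.148, 0.691, 0.148, 0.692]
ft_force: [-0.3, 1.2, 0.3]
opening: 0.0858
```

Run:
```python
from h import *
np.set_printoptions(precision=4,suppress=True)
f=arm.grab_frame("scene");t=arm.grab_frame("top");save(f,"s9")
G["wred"]=(.4334,-.0629);G["wblue"]=(.5695,-.1912)
for n in ["pred","pblue","pyellow","pgreen","wred","wblue"]:
    z=.087 if n[0]=="p" else .079
    r=[]
    for q in(f,t):
        b=blob(q,n[1:],proj(q,[*G[n],z]),r=13,vmin=50); r.append(onz(q,b[0],z)[:2]-G[n] if b[1] else None)
    print(n,"cap offset m scene/top",*r)
cv2.imwrite("pics/t9.png",np.hstack([f["img"][150:330,340:520],t["img"][150:330,110:290]])[:,:,::-1].repeat(2,0).repeat(2,1))
print(arm.observe()["tcp_pos"])
```

```text
pred cap offset m scene/top [0.0041 0.0027] None
pblue cap offset m scene/top [0.0009 0.002 ] None
pyellow cap offset m scene/top [0.0005 0.0012] None
pgreen cap offset m scene/top [-0.0024  0.0028] None
wred cap offset m scene/top [-0.0001  0.0004] None
wblue cap offset m scene/top [-0.0009  0.0001] [0.0063 0.0034]
[ 0.5269 -0.2147  0.2045]
```

View pics/s9.png

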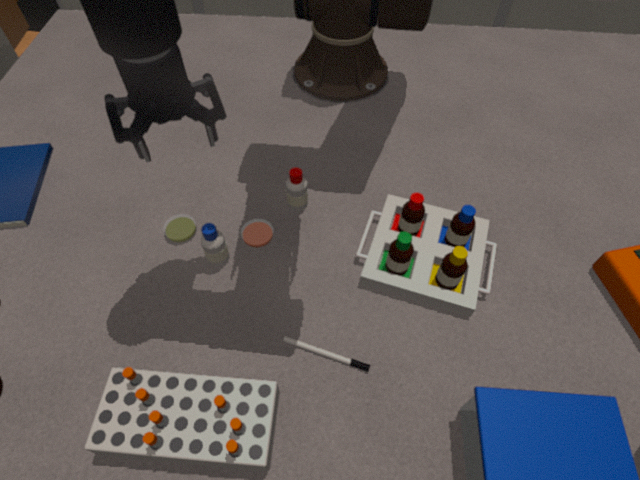

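View pics/t9.png

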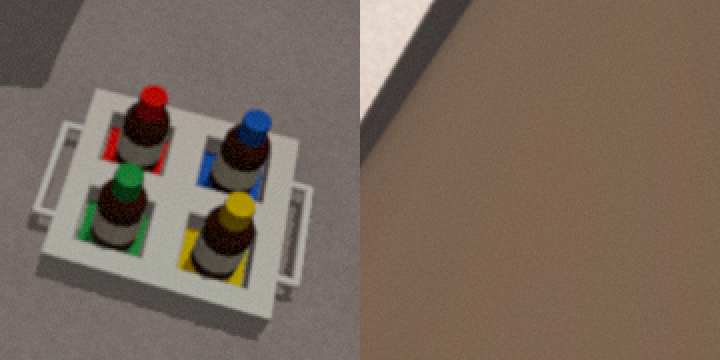

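All four brown bottles stand upright in the wells of their cap colours: red (413,215), blue (461,228), green (400,252) and yellow (452,268). Their caps are within 5 mm of the targets. The white bottles are unmoved, the arm is clear, and the top view is blocked by the arm. I hand the job in.

```bash
python3 -c '
from cell import arm
print(arm.close_job())'
```

```text
the job is handed in; nothing more can be done
None
```

All four brown bottles were picked by the body, set down with 4–7 N of contact at the expected height, and released in the wells that match their caps. The job was handed in at about 29 s of the 112 s allowed; it reports no verdict.

- **Bottles in the caddy:** in the last scene picture all four stand upright. Their caps are within about 5 mm of the pad centres I had measured (the limit is 15 mm).
- **White bottles:** in the scene view both are within 1 mm of where they started.
- **Checks that failed or disagreed:**
  - The arm blocked the caddy in the last top picture, so the final check there rests on the scene camera alone.
  - The top camera put the white bottle with the blue cap about 7 mm off, probably because the arm partly hid it.
  - The network missed green in the first scene view. The red bottle's first two-view fit was 4 mm off, so I used the scene view for it.

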